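# Load the core carrier and set the light selector

## Robot

A 6-joint arm with a two-finger parallel gripper is mounted at the origin on the work surface. World frame = base frame: x ahead of the robot, y to its left, z up, the work surface at z = 0. Lengths are in m, angles in rad, forces in N, time in s.
With the tool pointing down it reaches from about 0.15 to 0.775 m from the base axis. Payload 6.1 kg.
Tool frame: the origin (TCP) lies at the very end of the fingers, on their centre line; the grasp point (between the pads) lies bot.grasp_offset behind it (bot.grasp_offset is the distance from the TCP to the grasp point, in m); z points along the fingers, y is the line along which they close (so a half turn about z gives the same grasp; the last joint's range is limited). The gripper opens to 85 mm and grips with 20 to 120 N. Pads are 22 mm wide; open, the fingers measure 114 mm over their backs; the gripper's body (76 mm by 85 mm) begins 54 mm behind the grasp point. The pads swing forward as they close: fully open they stand 13 mm farther back than shut.
Start: joints at [-1.304, 0.126, -0.04, 1.405, 0, 1.571], TCP at [0.138, -0.506, 0.199] pointing down, gripper open.
Joint ranges: [-2.72, 2.72], [-0.95, 1.95], [-1.27, 1.35], [-1.78, 2.02], [-1.46, 1.47], [-3.14, 3.14]. Speed limits (rad/s): [2.39, 2.39, 3.01, 3.14, 3.14, 3.14].

## Interface

Orientations are given as a unit quaternion [x, y, z, w].
In Python, from bench import bot gives the robot as it stands. The module is installed in compiled form; this text tells all that it offers. Calls block until the motion is done:
- bot.goto(position, orientation): joint-space move of the TCP to a pose.
- bot.movel(position, v=0.15, rotation=None, force_limit=None): straight line of the TCP; rotation=None keeps the orientation; v is the mean speed in m/s. With force_limit (N) it stops when the force on the tool has changed by that much, and returns True; else False.
- bot.goto_joints(angles): joint-space move.
- bot.set_gripper(opening, squeeze=None): finger opening in m; squeeze is the grip in N (None keeps the last); returns when the fingers have stopped.
- bot.hold(seconds).
- bot.inverse_kinematics(position, orientation): joint angles nearest the present ones, or None.
- bot.state(): the state.
- bot.read_camera(name): name is "scene" or "top" or "wrist"; returns the picture (400x640x3 uint8, red, green, blue); there is no depth.
- bot.camera_info(name): a dict with "fovy" (degrees; the focal length in pixels is half the picture's height over the tangent of half this angle, whatever the lens; pixels are square), "cx", "cy" (the principal point, pixels), "eye" and "attitude" of the camera in the world. Camera axes: x right, y down, z forward; pixel columns grow to the right and rows downward; lengths in m; the calibration is good to about 2 mm. A picture is of the moment at which its call begins: read the wrist's pose just before it. camera_info takes no time and is no camera call; for the wrist camera it gives the pose at the moment of the call.
A pose or a line that the arm cannot do raises bot.IKError and nothing moves.
- bot.close_job(): hands the job in; it is judged then, once.
The state is a dict: "time_s": time; "q": joint angles; "joint_vel": joint speeds; "joint_efforts": joint torques, N m; "position": TCP position; "orientation": TCP orientation; "contact_force": force on the tool from outside, world axes, zero at the start; "torque": the same for the moment, N m; "grip_width": finger opening in m; "grip_force": force on a finger pad.
Only numpy, scipy, OpenCV 4.12 (cv2) and the standard library are available. Lean on these libraries where they do the work, as an engineer would, in place of code of your own. Each camera call takes 0.05 s, during which the arm holds its last target. There are 200 camera calls.

## Task

Get the scanner ready: take the metal gauge block out of the carrier and lay it flat in its black tray, seat every wooden sample on the bench fully home and flat in the carrier pocket of its own shape, and turn the round selector on the control unit the shorter way round until its white pointer line is at the long white index mark. When all that is done, press the start key fully down and let go. Leave the mug, tape roll, marker, brush and dark offcut where they are.

Things in the scene. Friction and masses are not known exactly. Their poses are not given: they have to be found in the camera images.
- carrier: Grey plastic sample carrier fixed to the bench, 200 (x) x 160 (y) x 18 mm plate with four open-topped pockets 10 mm deep (floor 8 mm above the bench), each 3 mm wider over all than its sample, mouth edges bevelled 2 mm. Origin at the centre of its underside. Its pockets' sides run along its x and y axes.
- pocket_bar (a point): Centre of the floor of the long narrow pocket (95 mm along the carrier's x, 29 mm along its y).
- pocket_slab (a point): Centre of the floor of the oblong pocket (65 mm along the carrier's x, 41 mm along its y).
- pocket_square (a point): Centre of the floor of the square pocket (49 x 49 mm). At the start the metal gauge block sits in it.
- pocket_disc (a point): Centre of the floor of the round pocket (53 mm diameter).
- bar: Long narrow pine core mount, 92 (x) x 26 (y) x 30 mm high, about 50 g, dark line along its top. Loose, lies on the bench. May be absent. Origin at the centre of its underside, z up; seated, it stands 20 mm out of the carrier.
- slab: Oblong pine sample block, 62 (x) x 38 (y) x 30 mm high, about 50 g. Loose, on the bench. May be absent. Origin at the centre of its underside, z up; seated, it stands 20 mm out of the carrier.
- square: Square pine sample block, 46 x 46 x 30 mm high, about 50 g. Loose, on the bench. May be absent. Fits its pocket in any of the four square turns. Origin at the centre of its underside, z up.
- disc: Round pine stem disc with year rings, 50 mm diameter, 30 mm high, about 50 g. Loose, flat on the bench. May be absent. Origin at the centre of its underside, z up.
- gauge: Aluminium calibration gauge block with a round glass window on top, 46 x 46 x 30 mm high, about 120 g, at the start seated square in the carrier's square pocket. Origin at the centre of its underside, z up.
- tray_in (a point): Centre of the inner floor of the gauge's tray: black open tray fixed to the bench, 92 x 92 mm outside, walls 5 mm thick and 16 mm high (82 x 82 mm inside); axes along its sides.
- unit: Grey control unit fixed to the bench, 150 (x) x 190 (y) x 40 mm high, selector and start key on its top. Origin at the centre of its underside. Around the selector are 11 short white ticks and, on the unit's +x side, one long white index mark that starts 51 mm from the selector axis.
- selector (a joint): Angle of the selector in rad, counter-clockwise positive seen from above. The selector turns endlessly both ways with light friction (0.05 N m), stays where it is left and has no clicks. At 0 and at 2 pi (6.283) its pointer is at the index mark; the reading does not wrap. It starts between 0.7 and 5.58: the shorter way is down to 0 from below pi, up to 6.283 from above pi.
- selector_grip (a point): On the selector's vertical axis, 26 mm above its lower face and 68 mm above the bench: the middle of its grip bar, which lies across a black 84 mm dial and is 60 mm long, 16 mm thick and rises from 49 to 80 mm above the bench (its top 12 mm above this point). The x axis of this point runs along the bar, towards the pointer end.
- selector_tip (a point): The pointer's tip on the dial's rim, 42 mm from the axis on the bar's pointer (white line) end.
- start_top (a point): Centre of the top of the start key: round white sprung key, 28 mm diameter in a black collar 44 mm across, top 62 mm above the bench; it travels 6 mm straight down and takes about 5 N to be fully down.
- start (a joint): Travel of the start key, 0 (up) to 0.006 m (fully down).
- mug: Blue mug, 80 mm wide, 95 mm high; leave alone.
- tape: Roll of tape lying flat, 60 mm wide, 20 mm high; leave alone.
- marker: White marker pen lying on the bench, 130 mm long, 15 mm thick; leave alone. Origin under its middle, x along it.
- brush: Small dusting brush lying flat, 170 mm long, 20 mm high; leave alone. x along it.
- offcut: Dark wood offcut, 50 x 30 x 20 mm, flatter than the samples; not a sample, leave alone.
Things that resemble listed ones, but are neither listed nor needed, are in the scene too. Leave any green look-alike of the square alone.

How it is judged:
By the outcome, as a careful person would: the job done as asked, in the order asked, and still so for the second after the job is handed in, with the robot touching nothing.
Of bar, slab, square, disc only 3 to 4 are there at a start; the rules pass over those that are not, and their reading is None.
At some moment in a run one of bar, slab, square, disc, gauge may be knocked a few centimetres aside while the robot is not near it.
It also fails if it takes over 210 s, if anything falls off the work surface, if the arm or the gripper's body presses on something with over 40 N, if the wrist force passes 120 N, or if a joint passes its speed limit or range.

## Working session

There is one attempt and no reset: what is moved stays moved. The work goes in short steps, each a Python script; the robot and the scene stay as the last script left them, time stands still between calls to the robot, and variables do not carry over. Pictures are saved under pics/ and viewed, at most 14 in all, crops included, and the job is handed in when it is done.

```bash
ls; mkdir -p pics
python3 - <<'E'
from bench import bot
import cv2
for n in ("scene","top"):
    cv2.imwrite(f"pics/{n}0.png",cv2.resize(bot.read_camera(n)[:,:,::-1],None,fx=1.25,fy=1.25,interpolation=cv2.INTER_CUBIC))
    print(n,bot.camera_info(n))
print(bot.camera_info("wrist"),bot.grasp_offset); print(bot.state())
E
```

```text
pics
scene {'fovy': 55.34349655500263, 'cx': 313.75528500684743, 'cy': 199.01310920296493, 'eye': array([1.27916689, 0.00405901, 0.68509091]), 'attitude': array([ 0.62470595,  0.66249125, -0.29543616, -0.28907662])}
top {'fovy': 48.8466881828427, 'cx': 310.5196634127542, 'cy': 191.54395513719854, 'eye': array([3.48648372e-01, 1.26975689e-03, 1.36859391e+00]), 'attitude': array([ 0.71408285, -0.69369684,  0.06894359, -0.06416509])}
{'fovy': 71.56084664248174, 'cx': 317.41918767889837, 'cy': 194.8243447846499, 'eye': array([ 0.20796369, -0.48788073,  0.37282904]), 'attitude': array([ 0.78679526, -0.60012074, -0.08796449,  0.11432656])} 0.0187
{'time_s': 0.1, 'q': array([-1.30397570e+00,  1.26362992e-01, -4.05345411e-02,  1.40540523e+00,
       -4.32869387e-05,  1.57083107e+00]), 'joint_vel': array([-1.25200215e-04, -8.75519389e-04,  2.13703097e-03,  1.51268504e-03,
        2.63122112e-04,  6.30455611e-05]), 'joint_efforts': array([-7.84503845e-04, -4.36902416e+01,  3.53606844e+01,  1.35939565e-02,
        1.20941927e-04, -1.97193754e-05]), 'position': array([ 0.13829794, -0.50601282,  0.19817106]), 'orientation': array([ 9.91116063e-01,  1.32997680e-01, -1.21653393e-04, -7.43644676e-04]), 'contact_force': array([-0.4236993 , -0.64179062,  0.64208639]), 'torque': array([ 0.02183121, -0.00091963,  0.00326376]), 'grip_force': 0.0, 'grip_width': 0.08535109621527993}
```

View pics/top0.png

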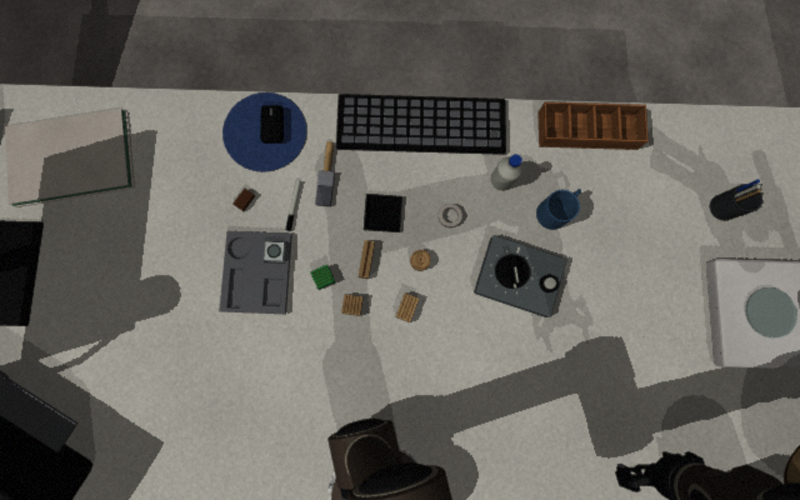

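View pics/scene0.png

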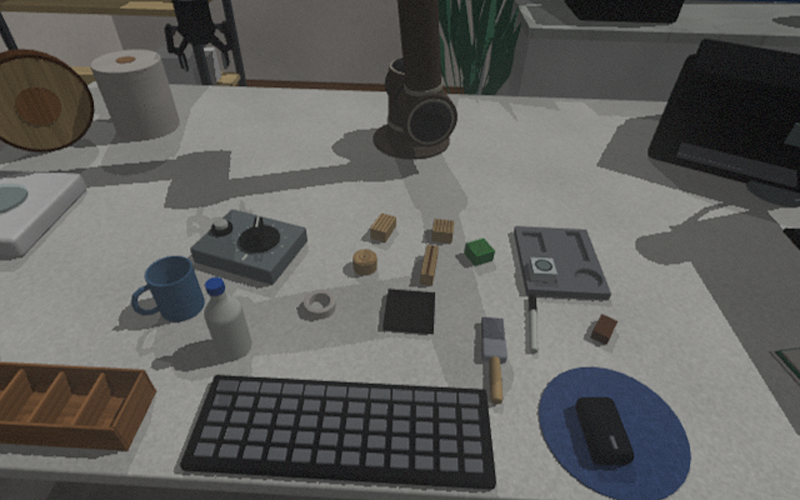

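The top view shows all four samples. Pixels in the 800-wide picture: bar (369,259), disc (421,260), square (354,304), slab (408,306). The green look-alike is at (323,277), the carrier at (257,272) with the gauge at (274,251), the tray at (384,212), the selector at (513,270) and the key at (549,283). The scene view agrees.

```bash
cat > h.py <<'E'
from bench import bot
import cv2, numpy as np
from scipy.spatial.transform import Rotation as R
def ray(info,px):
    f=200/np.tan(np.radians(info["fovy"])/2)
    px=np.atleast_2d(np.asarray(px,float))
    d=np.c_[(px[:,0]-info["cx"])/f,(px[:,1]-info["cy"])/f,np.ones(len(px))]
    return R.from_quat(info["attitude"]).apply(d)
def plane(info,px,z):
    d=ray(info,px); e=np.asarray(info["eye"])
    return (e+d*((z-e[2])/d[:,2])[:,None])[:,:2]
def proj(info,p):
    f=200/np.tan(np.radians(info["fovy"])/2)
    c=R.from_quat(info["attitude"]).inv().apply(np.atleast_2d(p)-info["eye"])
    return c[:,:2]/c[:,2:]*f+[info["cx"],info["cy"]]
def down(yaw):
    """tool down, tool y (closing line) at angle yaw in the world"""
    y=np.array([np.cos(yaw),np.sin(yaw),0]); z=np.array([0,0,-1.]); x=np.cross(y,z)
    return R.from_matrix(np.c_[x,y,z]).as_quat()
def shot(n,name=None,box=None,s=1):
    i=bot.camera_info(n); im=bot.read_camera(n)[:,:,::-1].copy()
    if name: save(im,name,box,s)
    return i,im
def save(im,name,box=None,s=1):
    if box: im=im[box[1]:box[3],box[0]:box[2]]
    cv2.imwrite("pics/"+name,cv2.resize(im,None,fx=s,fy=s,interpolation=cv2.INTER_CUBIC))
E
python3 - <<'E'
from h import *
i=bot.camera_info("top")
for n,p,z in [("bar",(369,259),.03),("disc",(421,260),.03),("square",(354,304),.03),("slab",(408,306),.03),("green",(323,277),.03),("carrier",(257,272),.018),("gauge",(274,251),.038),("tray",(384,212),.016),("sel",(513,270),.06),("unit",(522,275),.04),("key",(549,283),.062),("mug",(560,208),.08),("tape",(452,215),.02),("bottle",(505,172),.08)]:
    print(n,plane(i,np.array(p)/1.25,z).round(3))
s=bot.state(); c=bot.camera_info("wrist"); T=R.from_quat(s["orientation"])
print("cam in tool",T.inv().apply(c["eye"]-s["position"]).round(4),(T.inv()*R.from_quat(c["attitude"])).as_matrix().round(3))
E
```

```text
bar [[0.554 0.041]]
disc [[ 0.555 -0.086]]
square [[0.443 0.074]]
slab [[ 0.442 -0.057]]
green [[0.506 0.152]]
carrier [[0.515 0.317]]
gauge [[0.565 0.274]]
tray [[0.677 0.008]]
sel [[ 0.533 -0.306]]
unit [[ 0.524 -0.332]]
key [[ 0.504 -0.391]]
mug [[ 0.684 -0.417]]
tape [[ 0.673 -0.163]]
bottle [[ 0.771 -0.285]]
cam in tool [ 0.072   0.0006 -0.1747] [[ 0.001 -0.958 -0.285]
 [ 1.     0.001  0.   ]
 [-0.    -0.285  0.958]]
```

```bash
cat >> h.py <<'E'
def best(p,yaw):
    """orientation (of the two half turns) with the smaller last-joint angle"""
    c=[]
    for y in (yaw,yaw+np.pi):
        q=bot.inverse_kinematics(p,down(y))
        if q is not None: c.append((abs(q[5]),y))
    if not c: raise ValueError(f"no ik {p}")
    return min(c)[1]
def over(x,y,z,yaw):
    """camera eye above (x,y), TCP at height z"""
    t=np.array([-np.sin(yaw),np.cos(yaw)])*0.072
    bot.goto([x-t[0],y-t[1],z],down(yaw))
E
python3 - <<'E'
from h import *
for k,(x,y,yaw) in {"unit":(.533,-.306,-np.pi/2),"samp":(.50,0.0,-np.pi/2),"carr":(.515,.317,-np.pi/2)}.items():
    over(x,y,.25,yaw); i,im=shot("wrist",k+".png"); np.savez(k+".npz",im=im,**i); print(k,bot.state()["q"].round(2),i["eye"].round(3))
ims=[cv2.imread(f"pics/{k}.png") for k in("unit","samp","carr")]
print(bot.state()["time_s"])
E
```

```text
unit [-0.59  0.19  0.14  1.53 -0.    2.56] [ 0.533 -0.307  0.424]
samp [-0.   -0.05 -0.11  1.51  0.   -3.14] [ 0.5   -0.001  0.425]
carr [ 0.62  0.17  0.12  1.53 -0.   -2.52] [0.515 0.315 0.425]
7.5667
```

View pics/unit.png

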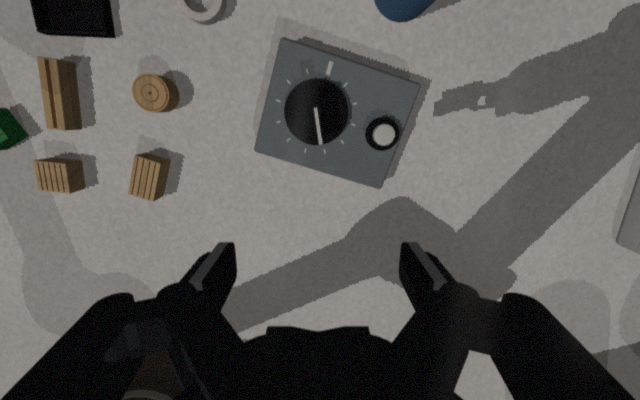

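View pics/samp.png

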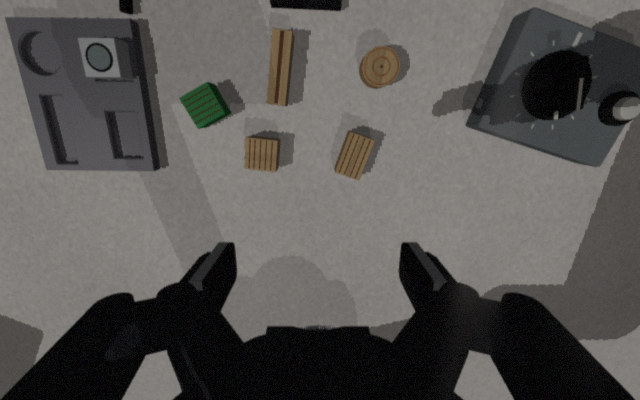

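View pics/carr.png

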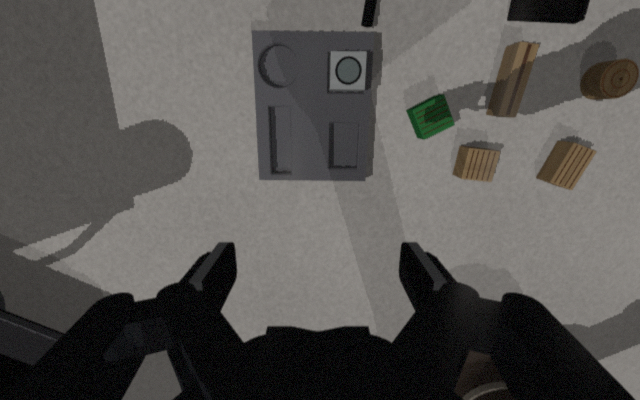

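The unit view shows the selector at about (318,110), its white line pointing down to (320,143), the index mark at (329,68) and the key at (384,133). The carrier view shows the disc pocket at (278,66), the gauge at (348,70), the bar pocket at (281,139) and the slab pocket at (345,145).

```bash
cat >> h.py <<'E'
def wood(im):
    h=cv2.cvtColor(im,cv2.COLOR_BGR2HSV)
    m=cv2.inRange(h,(5,60,40),(25,255,255)); m[235:]=0
    return cv2.morphologyEx(cv2.morphologyEx(m,cv2.MORPH_CLOSE,np.ones((5,5))),cv2.MORPH_OPEN,np.ones((3,3)))
def pieces(info,m,z,amin=300):
    out=[]
    for c in cv2.findContours(m,cv2.RETR_EXTERNAL,cv2.CHAIN_APPROX_NONE)[0]:
        if cv2.contourArea(c)<amin: continue
        p=plane(info,c[:,0,:],z)*1000
        (x,y),(w,h),a=cv2.minAreaRect(p.astype(np.float32))
        if w<h: w,h,a=h,w,a-90
        out.append((round(x/1000,4),round(y/1000,4),round(w,1),round(h,1),round((a+90)%180-90,1)))
    return out   # x,y centre, long, short, angle of the long side (deg)
E
python3 - <<'E'
from h import *
for k in("samp","unit"):
    d=np.load(k+".npz"); i={a:d[a] for a in("fovy","cx","cy","eye","attitude")}
    for r in pieces(i,wood(d["im"]),.03): print(k,r)
over(.515,.317,.1,-np.pi/2); i,im=shot("wrist","carr2.png",(180,0,480,240),2.5); np.savez("carr2.npz",im=im,**i)
h=cv2.cvtColor(im,cv2.COLOR_BGR2HSV); print(h[110,320],h[150,320],h[110,520],h[30,320])
E
```

```text
samp (0.4441, 0.0781, 48.4, 48.3, 84.2)
samp (0.4411, -0.0524, 61.8, 40.6, -19.4)
samp (0.5562, -0.0818, 52.7, 48.3, -44.9)
samp (0.5555, 0.0481, 91.3, 28.4, -7.5)
unit (0.4448, 0.067, 68.7, 51.7, 84.1)
unit (0.4426, -0.0621, 70.2, 49.8, -19.1)
unit (0.5579, -0.0907, 61.2, 47.7, 90.0)
unit (0.554, 0.0373, 90.7, 48.3, -7.6)
[120   7  74] [150   7  72] [63 88 55] [120  10  76]
```

View pics/carr2.png

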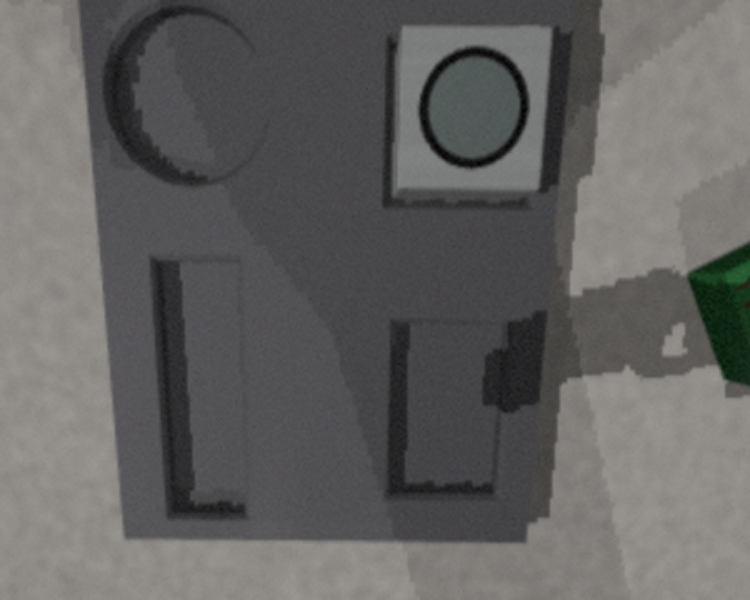

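The close view of the carrier shows all four pocket mouths and the gauge at (473,107). I'll project the pocket corners now.

Run:
```python
from h import *
d=np.load("carr2.npz"); i={a:d[a] for a in("fovy","cx","cy","eye","attitude")}
P=lambda pts,z:(plane(i,np.array(pts)/2.5+[180,0],z)*1000).round(1)
for n,pts,z in [("bar",[(150,257),(240,257),(246,517),(168,519)],.018),("slab",[(391,320),(508,320),(495,496),(388,497)],.018),("disc",[(104,85),(270,100),(185,5),(190,186)],.018),("plate",[(80,0),(124,538),(527,542)],.018),("gauge top",[(402,26),(553,27),(541,191),(398,188)],.038),("gauge window",[(473,107)],.038)]:
    p=P(pts,z); print(n,p.tolist(),"mean",p.mean(0).round(1),"sides",np.linalg.norm(p-np.roll(p,-1,0),axis=1).round(1))
d=np.load("carr.npz"); i={a:d[a] for a in("fovy","cx","cy","eye","attitude")}
im=d["im"]; g=im.astype(int); h=cv2.cvtColor(im,cv2.COLOR_BGR2HSV)
m=((g[:,:,0]-g[:,:,2]>0)&(h[:,:,2]<120)).astype(np.uint8)*255; m[200:]=0; m[:,:230]=0; m[:,400:]=0
m=cv2.morphologyEx(m,cv2.MORPH_OPEN,np.ones((5,5)))
print("plate0",pieces(i,m,.018,3000))
for k in("samp","carr"):
    d=np.load(k+".npz"); j={a:d[a] for a in("fovy","cx","cy","eye","attitude")}
    gm=cv2.inRange(d["im"],(0,0,0),(40,40,40)); gm[40:]=0; 
# unit
d=np.load("unit.npz"); i={a:d[a] for a in("fovy","cx","cy","eye","attitude")}
im=d["im"]; h=cv2.cvtColor(im,cv2.COLOR_BGR2HSV)
w=cv2.inRange(h,(0,0,150),(180,60,255)); w[:40]=0;w[170:]=0;w[:,:260]=0;w[:,410:]=0
n,l,s,c=cv2.connectedComponentsWithStats(w)
for k in range(1,n): print(s[k],c[k].round(1),plane(i,c[k],.04).round(4),plane(i,c[k],.062).round(4))
save(im,"unit_c.png",(240,20,430,200),4)
```

```text
bar [[524.1, 384.2], [524.1, 352.4], [427.0, 354.3], [426.2, 385.0]] mean [475.4 369. ] sides [31.8 97.1 30.7 97.9]
slab [[502.4, 298.7], [502.3, 256.3], [435.6, 256.9], [435.2, 298.6]] mean [468.9 277.6] sides [42.4 66.7 41.7 67.2]
disc [[578.2, 395.2], [573.7, 340.3], [601.1, 366.8], [547.3, 368.6]] mean [575.1 367.7] sides [55.1 38.1 53.8 40.8]
plate [[602.5, 400.5], [418.2, 403.0], [416.5, 243.0]] mean [479.1 348.8] sides [184.3 160.  243.7]
gauge top [[589.0, 298.3], [588.7, 253.1], [543.3, 253.1], [544.2, 298.5]] mean [566.3 275.8] sides [45.2 45.4 45.4 44.8]
gauge window [[567.2, 275.9]] mean [567.2 275.9] sides [0.]
plate0 []
[381  43   2   2   2] [381.5  43.5] [[ 0.6144 -0.3871]] [[ 0.6097 -0.3826]]
[375  44   1   1   1] [375.  44.] [[ 0.6138 -0.3791]] [[ 0.6092 -0.375 ]]
[377  44   2   1   2] [377.5  44. ] [[ 0.6138 -0.3822]] [[ 0.6092 -0.3779]]
[409  49   1   1   1] [409.  49.] [[ 0.6082 -0.4219]] [[ 0.6039 -0.4154]]
[375 136   1   1   1] [375. 136.] [[ 0.5015 -0.3857]] [[ 0.5033 -0.3813]]
[409 153   1   2   2] [409.  153.5] [[ 0.4777 -0.4342]] [[ 0.4809 -0.427 ]]
[285 165   1   1   1] [285. 165.] [[ 0.4616 -0.262 ]] [[ 0.4657 -0.2646]]
[260 166   2   3   4] [260.8 167. ] [[ 0.4588 -0.2279]] [[ 0.463  -0.2325]]
[403 167   1   2   2] [403.  167.5] [[ 0.4581 -0.4276]] [[ 0.4623 -0.4208]]
[265 168   1   1   1] [265. 168.] [[ 0.4574 -0.2338]] [[ 0.4617 -0.238 ]]
[401 168   1   1   1] [401. 168.] [[ 0.4574 -0.4249]] [[ 0.4617 -0.4182]]
```

View pics/unit_c.png

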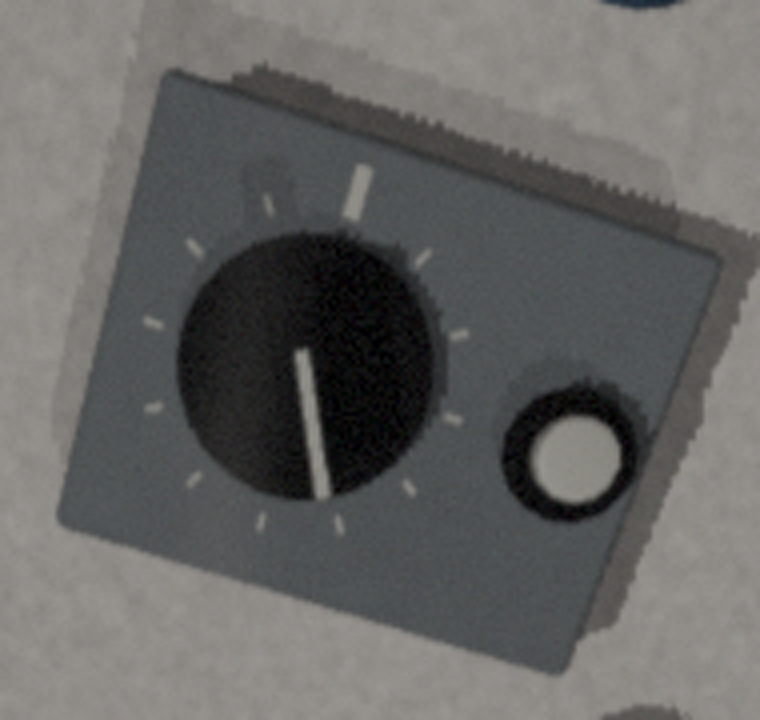

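The dial is centred at crop (306,366). The white line runs from (302,350) to (323,497) and the index mark from (352,220) to (363,167), so the reading is about 3.5 rad and the shorter way is up. Next I'll remeasure the gauge from the opposite wrist turn, then pick it and locate the tray in the top view.

```bash
cat >> h.py <<'E'
def gmask(im):
    h=cv2.cvtColor(im,cv2.COLOR_BGR2HSV); m=cv2.inRange(h,(0,0,128),(180,40,255)); m[235:]=0
    return cv2.morphologyEx(m,cv2.MORPH_CLOSE,np.ones((15,15)))
def t(): return round(bot.state()["time_s"],1)
E
python3 - <<'E'
from h import *
d=np.load("unit.npz"); i={a:d[a] for a in("fovy","cx","cy","eye","attitude")}
P=lambda pts,z:plane(i,np.array(pts)/4+[240,20],z)*1000
c=P([(306,366)],.049)[0]; ix=P([(352,220),(363,167)],.04); 
print("dial",c.round(1),"index",ix.round(1),np.linalg.norm(ix-c,axis=1),np.degrees(np.arctan2(*(ix-c).T[::-1])))
for z in(.049,.08):
    l=P([(302,350),(323,497)],z); print("line",z,l.round(1),np.linalg.norm(l-c,axis=1).round(1),np.degrees(np.arctan2(*(l[1]-c)[::-1])),np.degrees(np.arctan2(*(l[1]-l[0])[::-1])))
u=P([(170,72),(720,258),(560,673),(60,522)],.04); print("unit",u.round(1),u.mean(0)); print("key",P([(576,457)],.062).round(1))
it,im=shot("top"); m=cv2.inRange(im,(0,0,0),(35,35,35)); m[:150]=0;m[190:]=0;m[:,:285]=0;m[:,330:]=0
print("tray",pieces(it,m,.016,300))
over(.566,.276,.1,np.pi/2); i,im=shot("wrist","g1.png"); print([p for p in pieces(i,gmask(im),.038,300) if p[2]<80]); print(bot.state()["q"].round(2),t())
E
```

```text
dial [ 533.4 -306.3] index [[ 578.2 -321. ]
 [ 593.7 -324.3]] [47.15092656 62.92376722] [-18.22480506 -16.67558512]
line 0.049 [[ 538.3 -305. ]
 [ 491.4 -311.9]] [ 5.1 42.4] -172.3395280990178 -171.59678607608942
line 0.08 [[ 537.9 -305.2]
 [ 494.8 -311.5]] [ 4.6 38.9] -172.22081920163345 -171.59678607608933
unit [[ 620.5 -264.3]
 [ 566.8 -440. ]
 [ 427.9 -397.3]
 [ 481.9 -221.3]] [ 524.27049681 -330.7239788 ]
key [[ 505.5 -392.6]]
tray [(0.6755, 0.0113, 89.5, 88.8, -2.2)]
[(0.5668, 0.276, 43.5, 42.5, -89.9)]
[0.41 0.47 0.2  1.3  0.   0.41] 10.8
```

View pics/g1.png

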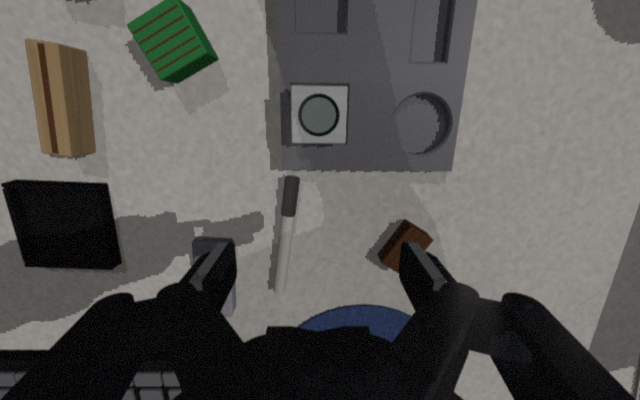

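```bash
cat >> h.py <<'E'
CY=np.radians(-0.7); N=np.pi/2
def pick(x,y,yaw,z,w,up=.12,sq=40):
    bot.set_gripper(min(.085,w+.022)); yw=best([x,y,up],yaw)
    bot.goto([x,y,up],down(yw)); hit=bot.movel([x,y,z],v=.1,force_limit=12)
    bot.set_gripper(0,sq); s=bot.state(); bot.movel([x,y,up],v=.15); e=bot.state()
    print("pick hit",hit,"z",s["position"].round(4),"w",s["grip_width"],"F",e["grip_force"],"w",e["grip_width"],t()); return yw
def place(x,y,yaw,z,w,up=.12,lim=12):
    bot.goto([x,y,up],down(yaw)); bot.movel([x,y,z+.025],v=.15)
    hit=bot.movel([x,y,z],v=.04,force_limit=lim); s=bot.state()
    print("place hit",hit,s["position"].round(4),s["contact_force"].round(1),t())
    return hit
def release(w,up=.12):
    bot.set_gripper(w+.014); p=bot.state()["position"]; bot.movel([p[0],p[1],up],v=.2)
E
python3 - <<'E'
from h import *
pick(.5667,.2759,N+CY,.022,.046)
x,y=.6765,.0105
yw=best([x,y,.12],N+np.radians(-2.2)); place(x,y,yw,.0165,.046); release(.046)
over(x,y,.12,N); i,im=shot("wrist","tray.png"); print([p for p in pieces(i,gmask(im),.033,300) if p[2]<80],t())
E
```

```text
pick hit False z [0.5667 0.2759 0.022 ] w 0.0003166036273345641 F 0.0 w -0.0001458236976755751 14.2
place hit False [0.6765 0.0105 0.0165] [ 0.3 -0.1 -0.5] 16.7
[] 18.4
```

View pics/tray.png

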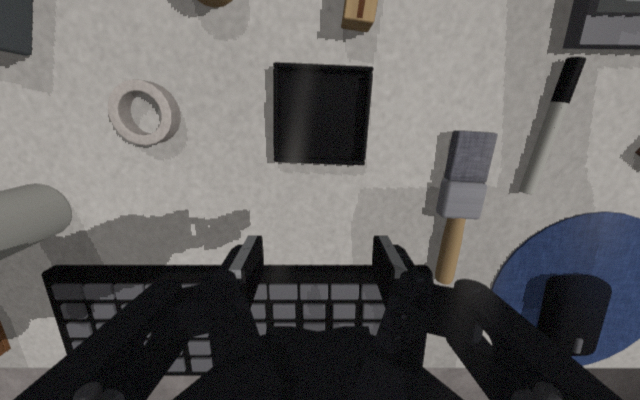

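The tray is empty at (322,113), and the fingers closed on nothing. I'll look at the carrier again.

Run:
```python
from h import *
over(.53,.29,.2,N); i,im=shot("wrist","g2.png"); np.savez("g2.npz",im=im,**i); print([p for p in pieces(i,gmask(im),.038,200) if p[2]<80],t())
```

```text
[] 19.7
```

View pics/g2.png

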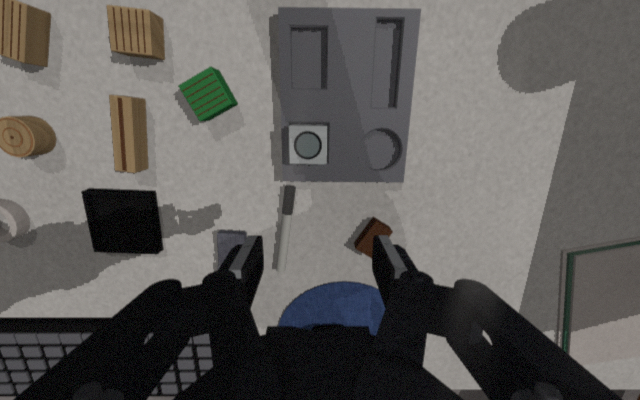

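The gauge is still in its pocket, at (308,145). I'll repeat the grasp, closing in steps and watching with the wrist camera.

Run:
```python
from h import *
d=np.load("g2.npz"); i={a:d[a] for a in("fovy","cx","cy","eye","attitude")}
print(plane(i,[(308,145)],.038))
x,y=.5667,.2759; yw=N+CY
bot.set_gripper(.075,40); bot.goto([x,y,.12],down(yw)); print(bot.movel([x,y,.020],v=.1,force_limit=12))
s=bot.state();print(s["position"].round(4),s["orientation"].round(3),s["contact_force"].round(1))
_,a=shot("wrist")
for w in(.055,.048,.042):
    bot.set_gripper(w,40); s=bot.state(); print(w,s["grip_width"],s["grip_force"],s["position"].round(4),s["contact_force"].round(1))
_,b=shot("wrist"); save(np.vstack([a[180:],b[180:]]),"g3.png")
```

```text
[[0.56703537 0.27679484]]
False
[0.5673 0.2762 0.0208] [0.006 1.    0.    0.001] [-0.4 -0.1  0.3]
0.055 0.05512339183696485 0.0 [0.5668 0.276  0.0203] [ 0.6 -0.1 -0.4]
0.048 0.048002918770053214 0.0 [0.5667 0.2759 0.02  ] [ 0.2 -0.2 -0.7]
0.042 0.04206897369890034 0.0 [0.5667 0.2759 0.02  ] [ 0.8  0.9 -0.2]
```

View pics/g3.png

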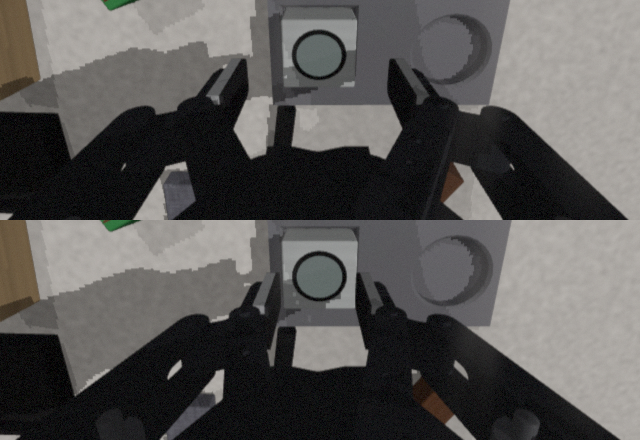

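The fingers passed over the gauge without touching it, so the fingertips must sit higher than the TCP suggests. I'll touch the bare bench with them to measure this.

Run:
```python
from h import *
p=bot.state()["position"]; bot.movel([p[0],p[1],.12])
bot.set_gripper(0); x,y=.42,.19
bot.goto([x,y,.06],down(N))
for w in (0,.046):
    bot.set_gripper(w); 
    bot.movel([x,y,.02],v=.1,force_limit=6)
    h=bot.movel([x,y,-.03],v=.03,force_limit=6); s=bot.state(); print(w,h,s["position"].round(4),s["contact_force"].round(1),t())
    bot.movel([x,y,.05])
```

```text
0 False [ 0.4201  0.1901 -0.0298] [-0.2  0.4  0.4] 27.1
0.046 False [ 0.4201  0.1901 -0.0299] [-0.5  0.8  0. ] 30.6
```

Run:
```python
from h import *
x,y=.42,.19
bot.set_gripper(0)
print(bot.camera_info("wrist")["eye"],bot.state()["position"])
for w in (0,.046):
    bot.set_gripper(w); bot.movel([x,y,-.025],v=.1,force_limit=6)
    h=bot.movel([x,y,-.075],v=.03,force_limit=6); s=bot.state(); print(w,h,s["position"].round(4),s["contact_force"].round(1),bot.camera_info("wrist")["eye"].round(4),t())
    i,im=shot("wrist"); np.savez(f"touch{w}.npz",im=im,**i)
    bot.movel([x,y,.05])
```

```text
[0.34677651 0.18921493 0.22444091] [0.41989863 0.18995405 0.04976578]
0 True [ 0.4202  0.1901 -0.0324] [-0.9 -1.4  6.2] [0.3469 0.1893 0.1422] 33.5
0.046 True [ 0.4201  0.1901 -0.0347] [-1.2  0.1  5.9] [0.3469 0.1893 0.1399] 36.3
```

The real fingertips are 32.4 mm (shut) to 34.7 mm (46 mm open) above the reported TCP. I'll correct for that in the helpers and retry.

```bash
cat >> h.py <<'E'
def zo(w): return -.0324-.0023*w/.046     # command = real tip height + zo(opening)
def pick(x,y,yaw,tip,w,up=.11,sq=40):
    bot.set_gripper(min(.085,w+.02)); z=tip+zo(w); yw=best([x,y,up],yaw)
    bot.goto([x,y,up],down(yw)); hit=bot.movel([x,y,z],v=.12,force_limit=12)
    bot.set_gripper(max(w-.02,0),sq); s=bot.state(); bot.movel([x,y,up],v=.2); e=bot.state()
    print("pick hit",hit,"z",s["position"].round(4),"F",e["grip_force"].round(1),"w",e["grip_width"].round(4),t())
    return yw,e["grip_width"]
def place(x,y,yaw,tip,w,up=.11,lim=10):
    z=tip+zo(w); yw=best([x,y,up],yaw); bot.goto([x,y,up],down(yw)); bot.movel([x,y,z+.022],v=.2)
    hit=bot.movel([x,y,z-.003],v=.04,force_limit=lim); s=bot.state()
    print("place hit",hit,"dz mm",((s["position"][2]-z)*1000).round(1),s["position"].round(4),s["contact_force"].round(1),t())
    return hit,s["position"][2]-z
def release(w,up=.11):
    bot.set_gripper(w+.012); p=bot.state()["position"]; bot.movel([p[0],p[1],up],v=.2)
E
python3 - <<'E'
from h import *
_,w=pick(.5667,.2762,N+CY,.025,.046)
if w>.035:
    x,y=.6765,.0105
    place(x,y,N+np.radians(-2.2),.020,.046); release(.046)
over(.62,y,.14,N); i,im=shot("wrist","tray2.png"); np.savez("tray2.npz",im=im,**i); print([p for p in pieces(i,gmask(im),.033,300) if p[2]<80],t())
E
```

```text
Traceback (most recent call last):
  File "h.py", line 74, in pick
    print("pick hit",hit,"z",s["position"].round(4),"F",e["grip_force"].round(1),"w",e["grip_width"].round(4),t())
                                                        ^^^^^^^^^^^^^^^^^^^^^
AttributeError: 'float' object has no attribute 'round'
```

```bash
sed -i 's/e\["grip_force"\].round(1)/round(float(e["grip_force"]),1)/;s/e\["grip_width"\].round(4)/round(float(e["grip_width"]),4)/;s/((s\["position"\]\[2\]-z)\*1000).round(1)/round(float(s["position"][2]-z)*1000,1)/' h.py
python3 - <<'E'
from h import *
s=bot.state(); print(s["position"],s["grip_width"],s["grip_force"])
if s["grip_width"]>.035:
    x,y=.6765,.0105
    place(x,y,N+np.radians(-2.2),.020,.046); release(.046)
over(.62,.0105,.14,N); i,im=shot("wrist","tray2.png"); np.savez("tray2.npz",im=im,**i); print([p for p in pieces(i,gmask(im),.033,300) if p[2]<80]); print(pieces(i,wood(im),.03),t())
E
```

```text
[0.56602279 0.27583321 0.10846965] 0.045048602443408824 42.285053730010986
place hit True dz mm 2.9 [ 0.6767  0.0104 -0.0118] [ 0.1 -0.5  3.7] 42.6
[]
[(0.6963, 0.3432, 47.0, 45.3, 61.7), (0.5593, -0.0797, 55.8, 49.2, 72.4), (0.563, 0.0479, 80.8, 27.2, -7.3)] 44.0
```

View pics/tray2.png

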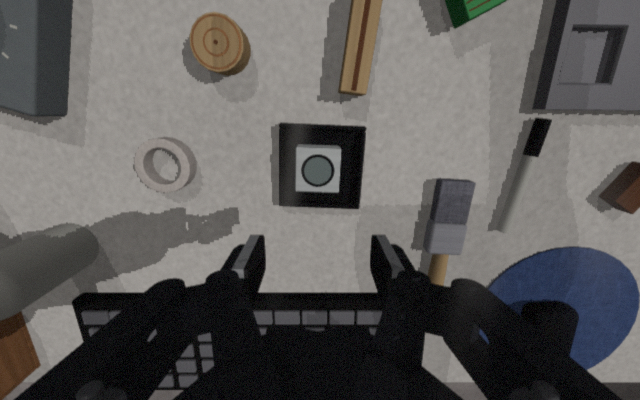

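The gauge lies flat in the tray at (318,168). Next I'll do the square, with a close look first.

```bash
cat >> h.py <<'E'
def find(x,y,L,W,h=.10,z=.03):
    """two looks, the second from right above; returns the wood piece nearest in size"""
    for k in range(2):
        over(x,y,h,N); i,im=shot("wrist")
        c=[p for p in pieces(i,wood(im),z) if np.hypot(p[0]-x,p[1]-y)<.06]
        p=min(c,key=lambda p:abs(p[2]-L)+abs(p[3]-W)); d=np.hypot(p[0]-x,p[1]-y); x,y=p[0],p[1]
        if d<.015: break
    print("found",p); return p
DEST={"bar":(.4754,.3690,.026),"slab":(.4689,.2776,.038),"square":(.5667,.2762,.046),"disc":(.5743,.3678,.050)}
def do(n,x,y,L,W):
    p=find(x,y,L,W); yaw=np.radians(p[4])+N
    if n=="square": yaw=N+(yaw-N+np.pi/4)%(np.pi/2)-np.pi/4
    if n=="disc": yaw=N
    w=DEST[n][2]; _,g=pick(p[0],p[1],yaw,.013,w)
    if abs(g-w)>.006: return print("BAD GRIP")
    hit,dz=place(DEST[n][0],DEST[n][1],N+CY,.021,w,lim=8)
    return hit,dz
E
python3 - <<'E'
from h import *
r=do("square",.4441,.0781,46,46)
if r and abs(r[1])<.0035: release(.046)
E
```

```text
found (0.4425, 0.0804, 45.4, 45.4, -5.9)
pick hit False z [ 0.4433  0.0805 -0.0208] F 41.1 w 0.045 47.9
place hit True dz mm 0.6 [ 0.5666  0.2763 -0.0131] [-0.6  0.3  3.2] 50.0
```

Run:
```python
from h import *
for n,a in {"slab":(.4411,-.0524,62,38),"disc":(.5562,-.0818,50,50),"bar":(.5555,.0481,92,26)}.items():
    print(n); r=do(n,*a)
    if r and abs(r[1])<.0035: release(DEST[n][2])
    else: break
```

```text
slab
found (0.4398, -0.0536, 61.4, 37.6, -19.3)
pick hit False z [ 0.4406 -0.0537 -0.0204] F 40.6 w 0.0371 55.3
place hit True dz mm 0.6 [ 0.4688  0.2777 -0.0127] [-0.6 -0.5  3.3] 57.8
disc
found (0.5575, -0.0833, 48.5, 48.0, -89.9)
pick hit False z [ 0.5584 -0.0835 -0.0207] F 41.3 w 0.0487 63.4
place hit True dz mm 1.1 [ 0.5747  0.3685 -0.0128] [-0.3  0.4  3.3] 66.3
bar
found (0.5558, 0.0498, 91.1, 25.6, -7.6)
pick hit False z [ 0.5566  0.0498 -0.0197] F 39.9 w 0.0252 71.6
place hit True dz mm 0.7 [ 0.4753  0.3691 -0.012 ] [ 0.7 -0.   3.2] 74.1
```

Run:
```python
from h import *
x,y=.5334,-.3063; z=.060+zo(.016); a0=np.radians(-172.0+90); a1=np.radians(-17.1+90)
bot.set_gripper(.040,40); bot.goto([x,y,.12],down(a0)); print(bot.state()["q"].round(2))
print(bot.movel([x,y,z],v=.1,force_limit=10)); bot.set_gripper(.004,40); s=bot.state(); print(s["grip_width"],s["grip_force"],s["q"].round(3))
q=s["q"].copy(); q6=q[5]
for f in(.5,1):
    q[5]=q6-(a1-a0)*f; bot.goto_joints(q); bot.hold(.2); s=bot.state(); print(s["position"].round(4),s["grip_width"],s["contact_force"].round(1),s["torque"].round(2))
yv=R.from_quat(s["orientation"]).as_matrix()[:,1]; print("closing yaw",np.degrees(np.arctan2(yv[1],yv[0])))
bot.set_gripper(.040); bot.movel([x,y,.12]); 
over(x,y,.12,N); i,im=shot("wrist"); np.savez("sel.npz",im=im,**i); save(im,"sel.png",(220,20,420,220),3.5); print(t())
```

```text
[-0.52  0.31  0.01  1.28  0.    2.48]
False
0.01511488179587596 41.20882272720337 [-0.52   0.342 -0.143  1.086  0.003  2.481]
[ 0.5328 -0.3034  0.0279] 0.015263768950768617 [-5.   4.2  1.8] [0.79 0.64 0.06]
[ 0.5318 -0.3041  0.0279] 0.015289643541176592 [-7.5  2.1  4. ] [0.44 1.47 0.07]
closing yaw 72.87995617197238
83.6
```

View pics/sel.png

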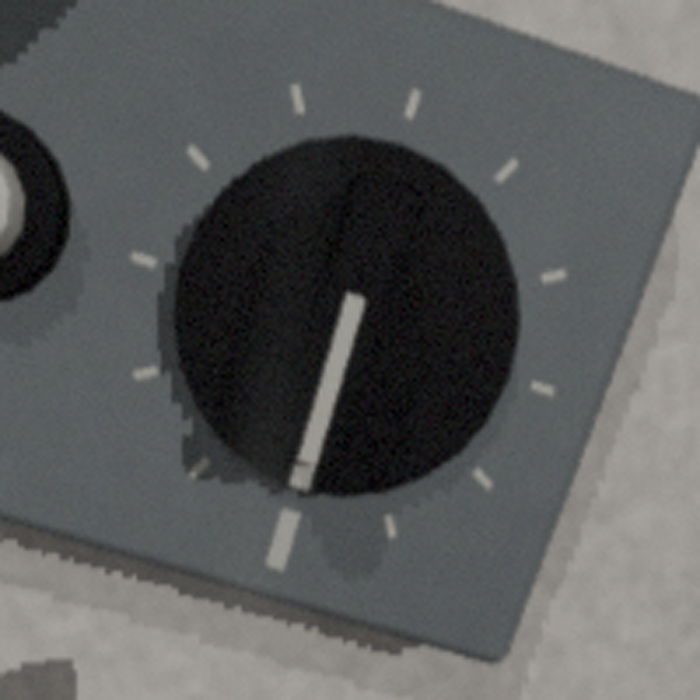

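The pointer end, crop (301,487), now lines up with the index mark from (290,512) to (277,570). I'll check the angles, then take one wide look over the carrier and tray before pressing start.

Run:
```python
from h import *
d=np.load("sel.npz"); i={a:d[a] for a in("fovy","cx","cy","eye","attitude")}
P=lambda pts,z:plane(i,np.array(pts)/3.5+[220,20],z)*1000
ang=lambda v:np.degrees(np.arctan2(v[1],v[0])).round(1)
ix=P([(290,512),(277,570)],.04); c=P([(347,315)],.049)[0]; l=P([(355,296),(306,465)],.08); tip=P([(301,487)],.049)[0]
tk=[P([p],.04)[0] for p in [(297,100),(391,527),(413,104),(508,170),(553,276),(542,389),(483,478),(200,466),(146,373),(144,260),(198,158)]]
tk=np.array(tk); A=np.c_[2*tk,np.ones(11)]; s=np.linalg.lstsq(A,(tk**2).sum(1),rcond=None)[0]; cc=s[:2]
print("centre dial",c.round(1),"ticks",cc.round(1)); print("index",ang(ix[1]-ix[0]),ang(ix.mean(0)-cc),"line",ang(l[1]-l[0]),"tip",ang(tip-cc))
over(.58,.20,.26,N); i,im=shot("wrist"); np.savez("fin.npz",im=im,**i); save(im,"fin.png",(130,0,530,240),2)
print(pieces(i,wood(im),.038)); print([p for p in pieces(i,gmask(im),.035,150)if p[2]<80],t())
```

```text
centre dial [ 530.2 -304.9] ticks [ 532.5 -304.7]
index -13.2 -17.0 line -16.7 tip -16.5
[(0.6943, 0.3565, 46.8, 32.6, -32.9), (0.5748, 0.3628, 56.4, 48.2, 89.9), (0.5663, 0.2734, 49.2, 46.3, 89.9), (0.4852, 0.3632, 77.1, 34.2, -0.3), (0.475, 0.2744, 56.9, 41.5, -0.1)]
[] 85.5
```

View pics/fin.png

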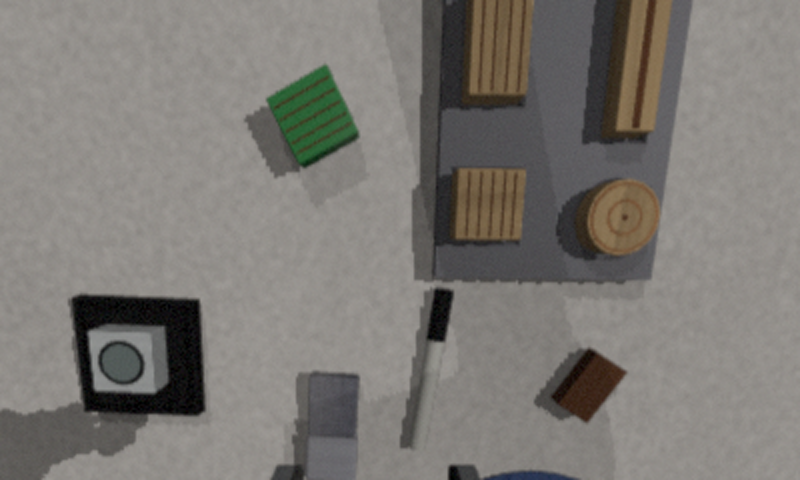

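All four samples sit in their pockets. The gauge is in its tray, with its window at crop (121,362). I'll touch each sample's top to confirm it is home (38 mm), then press start and close the job if everything checks.

```bash
cat >> h.py <<'E'
def touch(x,y,ztop,lim=8):
    bot.goto([x,y,ztop+.03+zo(0)],down(best([x,y,.06],N)))
    bot.movel([x,y,ztop+.006+zo(0)],v=.15)
    h=bot.movel([x,y,ztop-.008+zo(0)],v=.02,force_limit=lim); s=bot.state()
    bot.movel([x,y,ztop+.04+zo(0)],v=.2); return h,round(float(s["position"][2]-zo(0))*1000,1)
E
python3 - <<'E'
from h import *
d=np.load("fin.npz"); i={a:d[a] for a in("fovy","cx","cy","eye","attitude")}
P=lambda p,z:plane(i,np.array(p)/2+[130,0],z).round(4)
print("window",P([(121,362)],.036),"tray",P([(74,296),(200,300),(204,413),(86,411)],.016).mean(0))
bot.set_gripper(0)
for n in("square","disc","bar","slab"): print(n,touch(*DEST[n][:2],.038),t())
E
```

```text
window [[0.6762 0.0105]] tray [0.676925 0.01725 ]
square (True, 38.1) 88.1
disc (True, 38.1) 89.7
bar (True, 38.1) 91.3
slab (True, 38.0) 92.8
```

All four tops read 38 mm, so every sample is home. Now I'll press the key.

Run:
```python
from h import *
x,y=.5050,-.3920; yw=best([x,y,.1],N)
bot.goto([x,y,.09],down(yw)); bot.movel([x,y,.068+zo(0)],v=.1)
h=bot.movel([x,y,.050+zo(0)],v=.02,force_limit=15); bot.hold(.3); s=bot.state()
print(h,(s["position"][2]-zo(0))*1000,s["contact_force"].round(1))
bot.movel([x,y,.09]); 
over(.56,.1,.3,N); bot.hold(.3); i,im=shot("wrist"); 
for p in pieces(i,wood(im),.038): print(p)
print(t())
```

```text
True 56.06847475777231 [-1.6  0.7  6.6]
(0.6924, 0.3506, 46.0, 37.2, -31.7)
(0.5744, 0.3604, 60.1, 48.7, 90.0)
(0.5656, 0.2708, 53.6, 45.2, 90.0)
(0.4699, 0.2719, 64.1, 46.0, -0.6)
(0.4759, 0.3611, 92.8, 38.0, -0.6)
99.8
```

Run:
```python
from h import *
over(.63,.01,.15,N); i,im=shot("wrist"); x,y=proj(i,[.6765,.0105,.036])[0].astype(int)
h=cv2.cvtColor(im,cv2.COLOR_BGR2HSV); m=cv2.inRange(h,(0,0,105),(180,45,255)); m[235:]=0
b=np.zeros_like(m); b[y-27:y+28,x-27:x+28]=m[y-27:y+28,x-27:x+28]; b=cv2.morphologyEx(b,cv2.MORPH_CLOSE,np.ones((15,15)))
r=pieces(i,b,.036,200); print(r,t())
if r and abs(r[0][0]-.6765)<.008 and abs(r[0][1]-.0105)<.008: print(bot.close_job())
```

```text
[(0.6753, 0.0098, 46.1, 45.0, -2.2)] 100.6
the job is handed in; nothing more can be done
None
```

The job is handed in at about 101 s: the gauge is in its tray, all four samples are fully home, the selector was turned up to within about 0.5° of the index mark, and the start key was then pressed to its 6 mm stop and let go.

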